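Find the worn lever pivot by feel and ring it

ROBOT

A 6-joint arm with a two-finger parallel gripper is mounted at the origin on a cart in front of the work surface, level with it; the furniture and walls round the work are solid. World frame = base frame: x ahead of the robot, y to its left, z up, the work surface at z = 0. Lengths are in m, angles in rad, forces in N, time in s.
With the tool pointing down it reaches from about 0.35 to 0.775 m from the base axis. Payload 7.3 kg.
Tool frame: the origin (TCP) lies at the centre of the arm's flange, where the gripper is bolted on; the fingertips stand 178 mm ahead of it and the grasp point (between the pads) lies 159 mm ahead of it; z points along the fingers, y is the line along which they close (so a half turn about z gives the same grasp; the last joint's range is limited). The gripper opens to 92 mm and grips with 3 to 60 N. Pads are 19 mm wide; open, the fingers measure 130 mm over their backs; the gripper's body (75 mm by 190 mm) begins 47 mm behind the grasp point.
Start: joints at [-1.295, 0.342, 1.524, -0, 1.275, -0.146], TCP at [0.215, -0.479, 0.405] pointing down, gripper open.
Joint ranges: [-2.53, 2.53], [-0.77, 2.02], [0.04, 2.7], [-1, 4.14], [0.28, 2.66], [-3.11, 3.11]. Speed limits (rad/s): [2.57, 2.57, 3.14, 3.14, 3.14, 3.14].

INTERFACE

Orientations are given as [roll, pitch, yaw] about the fixed x, y, z axes, in that order (R = Rz(yaw) Ry(pitch) Rx(roll)).
In Python, from cell import telemetry, vision, ticket gives the robot as it stands.
- The arm moves only by the shell command python3 -m crank 'ROWS' [FORCE]. ROWS is JSON, a list of rows, each a list of 5 numbers: the gripper command: -1 is shut, 1 is fully open, values between are in proportion, then the shift along the tool's x, y, z in mm, then the turn about the tool's z in rad. In form: [[fingers, dx, dy, dz, roll], ...]. A call has 1 to 12 rows; each row is the pose to reach, as a shift and turn from the pose commanded when the call began, along the tool's axes at that moment; what a row does not reach only later rows make up. A row lasts 1/12 s, in which the tool goes at most 41.7 mm and 7.16 degrees, less where a joint would pass 70% of its speed; a pose out of reach is approached as far as the arm can. A call with a gripper value outside its range is refused whole. The fingers move at their own pace and stop on an object; FORCE is the grip in N (left out, the last holds). Time passes only in rows, so rows that repeat a pose let the fingers close. It gives the time, the measured TCP pose, the force, the opening and the grip force at its end, in the units of the state.
- telemetry.observe(): the state, without advancing time (a new reading comes with each control period).
- vision.read_camera(name): name is "scene" or "top"; returns (picture, depth): 480x640x3 uint8, red, green, blue; 480x640 float32, m along the optical axis (not along the pixel's ray), 0 where there is no reading.
- vision.get_calibration(name): a dict with "camera_matrix" (3x3 intrinsics, pixels), "dist" ([k1, k2, p1, p2, k3] as OpenCV has them; the pictures are not rectified), "rvec" (rotation vector, rad) and "tvec" (3), from world to camera coordinates, as OpenCV has them. Camera axes: x right, y down, z forward; pixel columns grow to the right and rows downward; lengths in m; the calibration is good to about 2 mm. A picture is of the moment at which its call begins. get_calibration takes no time and is no camera call.
- ticket.hand_in(): hands the job in; it is judged then, once.
The state is a dict: "time": time; "qpos": joint angles; "qvel": joint speeds; "joint_efforts": joint torques, N m; "tool_pos": TCP position; "tool_rot": TCP orientation; "contact_force": force on the tool from outside, world axes, zero at the start; "torque": the same for the moment, N m; "opening": finger opening in m; "grip_force": force on a finger pad.
Only numpy, scipy, OpenCV 4.12 (cv2) and the standard library are available. Lean on these libraries where they do the work, as an engineer would, in place of code of your own. Each camera call takes 0.05 s, during which the arm holds its last target. There are 200 camera calls.

TASK

One of the three blue lever units on the checking plate has a worn pivot. Feel for it by rocking the levers gently by their black knobs, never forcing one that resists; rock the loose lever through its whole play, first fully to the left and then fully to the right, and leave it leaning right. Then reject that unit by putting the red ring over its lever so that it lies flat on the housing, and leave the tools and the tin round about where they are.

Things in the scene. Friction and masses are not known exactly. Their poses are not given: they have to be found in the camera images.
- check_plate: aluminium checking plate fixed on the bench, 110 (x) x 360 (y) x 12 mm, carrying the three lever units in a row, about 115 mm apart along y; which unit stands where is mixed. Origin: centre of the underside
- unit_a: one of three lever units, fixed on the plate. Grey foot 60 x 78 x 8 mm, blue pivot housing 56 (x) x 58 (y) x 45 mm high; on its top a black rubber cone 31 mm wide, 8 mm high, out of which the lever rises. Origin: centre of the underside (12 mm above the bench); x is the pivot axis (roughly away from the robot), y the rocking direction (left), z up
- unit_a_seat (a point): centre of the flat top of unit_a's housing, 45 mm above the unit's origin, 57 mm above the bench: the underside of a ring put on this unit lies here
- lever_a_knob (a point): middle of the black pear-shaped knob on unit_a's lever: 28 mm wide, 33 mm high; this point lies 14 mm below the knob's top, 61 mm above the pivot, 32 mm above the housing's top, 89 mm above the bench. Below the knob the lever is a steel stem 11 mm thick
- lever_a (a joint): lean of this lever about its pivot, rad: 0 upright, positive to the left (the unit's +y), negative to the right. All levers start upright, have the same drag (about 1.6 N at the knob before anything moves) and stay where left; 0.01 rad is 0.6 mm at the knob. Just one lever of a, b, c is worn; the other two are sound
- mount_a (a joint): sideways yield of unit_a's housing on its stiff rubber mount, m, positive to the left: 0.05 mm for each newton of side load on its lever; 0.75 mm (15 N) spoils the pivot, worn or sound. Too small to see
- unit_b: one of three lever units, fixed on the plate. Same size and looks as unit_a. Origin: centre of the underside (12 mm above the bench); x is the pivot axis (roughly away from the robot), y the rocking direction (left), z up
- unit_b_seat (a point): centre of the flat top of unit_b's housing, 45 mm above the unit's origin, 57 mm above the bench: the underside of a ring put on this unit lies here
- lever_b_knob (a point): middle of the black pear-shaped knob on unit_b's lever: 28 mm wide, 33 mm high; this point lies 14 mm below the knob's top, 61 mm above the pivot, 32 mm above the housing's top, 89 mm above the bench. Below the knob the lever is a steel stem 11 mm thick
- lever_b (a joint): lean of this lever about its pivot, rad: 0 upright, positive to the left (the unit's +y), negative to the right. A sound lever has no play: it only gives elastically, about 0.17 mm per newton at the knob (its mount included), and springs back upright
- mount_b (a joint): sideways yield of unit_b's housing on its stiff rubber mount, m, positive to the left: 0.05 mm for each newton of side load on its lever; 0.75 mm (15 N) spoils the pivot, worn or sound. Too small to see
- unit_c: one of three lever units, fixed on the plate. Same size and looks as unit_a. Origin: centre of the underside (12 mm above the bench); x is the pivot axis (roughly away from the robot), y the rocking direction (left), z up
- unit_c_seat (a point): centre of the flat top of unit_c's housing, 45 mm above the unit's origin, 57 mm above the bench: the underside of a ring put on this unit lies here
- lever_c_knob (a point): middle of the black pear-shaped knob on unit_c's lever: 28 mm wide, 33 mm high; this point lies 14 mm below the knob's top, 61 mm above the pivot, 32 mm above the housing's top, 89 mm above the bench. Below the knob the lever is a steel stem 11 mm thick
- lever_c (a joint): lean of this lever about its pivot, rad: 0 upright, positive to the left (the unit's +y), negative to the right. The worn lever, whichever it is, slides with the drag alone through about 0.095 rad (5.8 mm) to each side, then meets a stop about as springy as a sound lever, and stays leaning where it is left
- mount_c (a joint): sideways yield of unit_c's housing on its stiff rubber mount, m, positive to the left: 0.05 mm for each newton of side load on its lever; 0.75 mm (15 N) spoils the pivot, worn or sound. Too small to see
- red_ring: red plastic reject ring lying flat on the bench to the right of the plate, loose, 40 g: 56 mm outside, 40 mm hole, 14 mm high; origin at the centre of its underside, z along its axis
- grease_tin: bystander: green grease tin with a metal lid, 62 mm wide, 42 mm high, standing behind the plate; origin at the centre of its underside
- spanner_10: bystander: small steel spanner lying flat, 134 mm long (along its y), 20 mm wide, 5 mm high; origin at the centre of its underside
- pin_gauge: bystander: pin gauge lying flat, 100 mm long (along its y), 14 mm wide, 12 mm high; origin at the centre of its underside
Not all that is in view belongs to the job. Of the things like the red_ring, leave any that is green or pink; of the rest the smaller one is meant.

How it is judged:
By the outcome, as a careful person would: the job done as asked, in the order asked, and still so for the second after the job is handed in, with the robot touching nothing.
It also fails if it takes over 72 s, if anything falls off the work surface, if the arm or the gripper's body presses on something with over 40 N, if the wrist force passes 120 N, or if a joint passes its speed limit or range.

## Working session

There is one attempt and no reset: what is moved stays moved. The work goes in short steps, Python scripts to look and compute and a shell command to move; the robot and the scene stay as the last step left them, time stands still between calls to the robot, and variables do not carry over. Pictures are saved under pics/ and viewed, at most 10 in all, crops included, and the job is handed in when it is done.

```bash
mkdir -p pics; ls; cat > h.py <<'E'
import numpy as np, cv2
from cell import telemetry, vision, ticket
def cloud(name):
    im,d=vision.read_camera(name); c=vision.get_calibration(name)
    K=np.array(c["camera_matrix"]);D=np.array(c["dist"])
    R=cv2.Rodrigues(np.array(c["rvec"],float))[0];t=np.array(c["tvec"],float).ravel()
    v,u=np.mgrid[0:480,0:640]
    p=cv2.undistortPoints(np.stack([u,v],-1).reshape(-1,1,2).astype(np.float64),K,D).reshape(480,640,2)
    P=np.dstack([p,np.ones((480,640))])*d[...,None]
    return im,d,(P-t)@R
E
python3 - <<'E'
from h import *
for n in("top","scene"):
    im,d,W=cloud(n); cv2.imwrite(f"pics/{n}0.png",im[...,::-1]); np.savez(f"{n}0.npz",im=im,d=d,W=W)
s=telemetry.observe();print(s["time"],s["tool_pos"],s["tool_rot"],s["opening"],s["contact_force"])
E
```

```text
pics
0.1 [ 0.21492451 -0.47885426  0.4041155 ] [-3.14021792e+00 -1.86190513e-04  4.21816441e-01] 0.09177421620745906 [ 0.63780441 -0.14074728 -0.14648607]
```

View pics/top0.png

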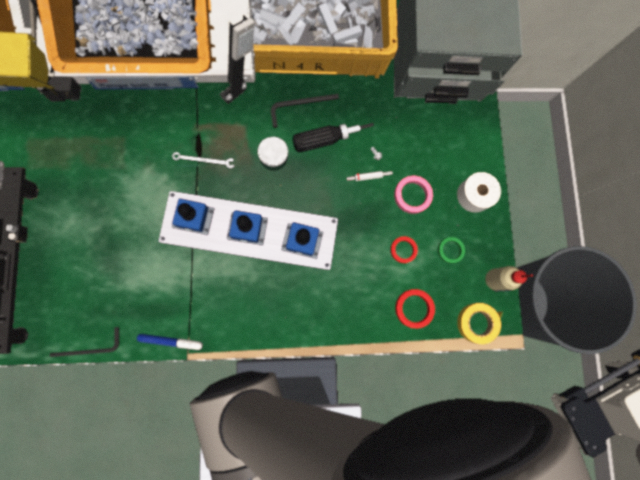

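View pics/scene0.png

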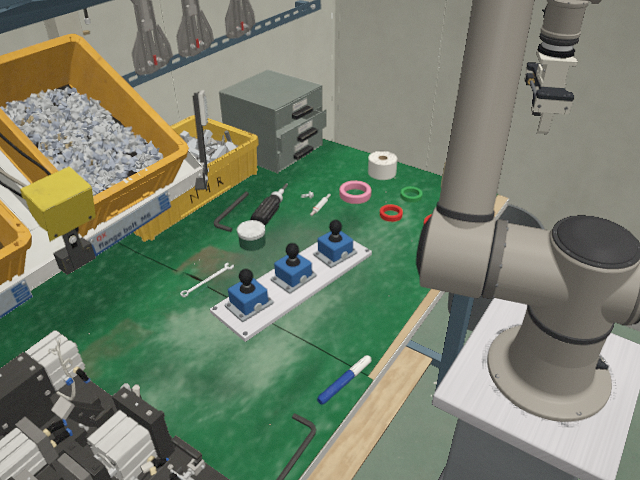

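The top view shows the plate with three units at about (190,213), (246,225) and (303,238). The small red ring is at (405,250), with the larger red one at (416,308). The scene view shows all three levers upright.

```bash
python3 - <<'E'
from h import *
for n in("top","scene"):
    f=np.load(f"{n}0.npz");im,W,d=f["im"],f["W"],f["d"]
    hsv=cv2.cvtColor(im,cv2.COLOR_RGB2HSV);H,S,V=hsv[...,0].astype(int),hsv[...,1],hsv[...,2]
    ok=(d>0)&(W[...,0]>.2)&(W[...,0]<.9)
    def comp(m,name,lo):
        k,l,st,c=cv2.connectedComponentsWithStats(m.astype(np.uint8))
        for i in range(1,k):
            if st[i,4]>lo:
                q=W[l==i]; mn,mx=np.percentile(q,2,0),np.percentile(q,98,0)
                print(n,name,c[i].round(1),st[i,4],"mid",((mn+mx)/2).round(4),"ext",(mx-mn).round(4),"mean",q.mean(0).round(4))
    comp(ok&((H<6)|(H>174))&(S>150)&(V>100),"red",60)
    comp(ok&(H>100)&(H<125)&(S>120)&(V>60)&(W[...,2]>.045)&(W[...,2]<.062),"blue",40)
    comp(ok&(W[...,2]>.075)&(W[...,2]<.12)&(V<70)&(W[...,0]<.75),"knob",15)
    comp(ok&(W[...,2]>.008)&(W[...,2]<.016)&(S<60)&(V>130),"plate",300)
f=np.load("top0.npz");im,W=f["im"],f["W"]
hsv=cv2.cvtColor(im,cv2.COLOR_RGB2HSV);m=(hsv[...,1]<60)&(hsv[...,2]>120)
m[:190]=0;m[272:]=0;m[:,:155]=0;m[:,345:]=0
q=W[m&(W[...,2]<.02)][:,:2]; r=cv2.minAreaRect((q*1000).astype(np.float32));print(r)
E
```

```text
top red [403.7 249.2] 277 mid [ 0.4616 -0.2656  0.0123] ext [0.0518 0.0512 0.01  ] mean [ 0.4616 -0.2659  0.0136]
top red [519.4 276.5] 144 mid [ 0.4085 -0.6197 -0.1782] ext [0.0534 0.3389 0.6048] mean [ 0.3942 -0.4768  0.0749]
top red [415.1 308.4] 596 mid [ 0.3384 -0.2796  0.017 ] ext [0.0715 0.0742 0.0122] mean [ 0.3384 -0.2801  0.0193]
top blue [191.1 216.3] 522 mid [0.5359 0.1715 0.0543] ext [0.0559 0.0566 0.0117] mean [0.5323 0.1679 0.0567]
top blue [245.9 227.2] 557 mid [0.5107 0.061  0.0548] ext [0.0557 0.0558 0.0115] mean [0.5077 0.0595 0.0568]
top blue [301.9 239.6] 553 mid [ 0.4821 -0.0517  0.0567] ext [0.0563 0.0563 0.0076] mean [ 0.4802 -0.0514  0.0572]
top knob [  8.6 245.3] 2679 mid [0.4611 0.5012 0.0879] ext [0.3337 0.0512 0.025 ] mean [0.4802 0.5043 0.0806]
top knob [184.4 209.9] 146 mid [0.5365 0.1721 0.0956] ext [0.0217 0.021  0.0175] mean [0.5358 0.1711 0.0983]
top knob [243.2 221.9] 141 mid [0.5107 0.0608 0.0966] ext [0.0218 0.0222 0.0157] mean [0.5101 0.0602 0.0988]
top knob [302.5 235.4] 143 mid [ 0.4827 -0.0517  0.0975] ext [0.0225 0.0217 0.0154] mean [ 0.4816
[... 1430 characters left out ...]
76 0.0421 0.0408] mean [0.3812 0.5222 0.0999]
scene knob [ 59.7 454.2] 29 mid [0.5033 0.6111 0.0959] ext [0.0185 0.0109 0.029 ] mean [0.5005 0.6111 0.1007]
scene knob [ 46.5 468.5] 71 mid [0.4913 0.6376 0.0958] ext [0.0293 0.0274 0.0349] mean [0.4934 0.6355 0.1054]
scene knob [145.7 475.5] 29 mid [0.3912 0.5596 0.0805] ext [0.0047 0.0124 0.0086] mean [0.392  0.5589 0.081 ]
scene knob [173.3 476.9] 39 mid [0.3384 0.55   0.1182] ext [0.0124 0.0075 0.0036] mean [0.339  0.5501 0.1186]
scene plate [287.5 291.9] 3068 mid [0.5085 0.0702 0.0122] ext [0.1509 0.339  0.0066] mean [0.4967 0.1001 0.0126]
((511.87469482421875, 66.22666931152344), (389.6754150390625, 173.99488830566406), 88.37572479248047)
```

```bash
cat >> h.py <<'E'
from scipy.spatial.transform import Rotation as Rn
def rel(p,yaw=-0.236):
    s=telemetry.observe();R=Rn.from_euler("xyz",s["tool_rot"]).as_matrix()
    print("t",round(s["time"],2),"pos",np.round(s["tool_pos"],4),"yaw",round(s["tool_rot"][2],4),"open",round(s["opening"],4),"F",np.round(s["contact_force"],2))
    print("shift",np.round(R.T@(np.array(p)-s["tool_pos"])*1000,1),"roll",round(s["tool_rot"][2]-yaw,3))
E
python3 -c "
from h import *
rel([.4823,-.0517,.33])"
```

```text
t 0.1 pos [ 0.2149 -0.4789  0.4041] yaw 0.4218 open 0.0918 F [ 0.64 -0.14 -0.15]
shift [ 418.8 -280.1   74.6] roll 0.658
```

```bash
python3 -m crank '[[1,419,-280,74,0.658],[1,419,-280,74,0.658],[1,419,-280,74,0.658],[1,419,-280,74,0.658],[1,419,-280,74,0.658],[1,419,-280,74,0.658],[1,419,-280,74,0.658],[1,419,-280,74,0.658],[1,419,-280,74,0.658],[1,419,-280,74,0.658],[1,419,-280,74,0.658],[1,419,-280,74,0.658]]' 3
python3 -c "
from h import *
rel([.4823,-.0517,.248])"
```

```text
time: 1.1
tool_pos: [0.4703, -0.0706, 0.3338]
tool_rot: [3.141, 0.0, -0.236]
contact_force: [0.5, -0.4, 0.4]
opening: 0.0918
grip_force: 0.0
t 1.1 pos [ 0.4703 -0.0706  0.3338] yaw -0.2361 open 0.0918 F [ 0.51 -0.37  0.42]
shift [  7.3 -21.2  85.8] roll -0.0
```

```bash
python3 -m crank '[[0.3,0,0,0,0],[0.3,0,0,0,0],[0.3,0,0,0,0]]' 3
python3 -c "
from h import *
rel([.4823,-.0517,.248])"
```

```text
time: 1.35
tool_pos: [0.4695, -0.0726, 0.334]
tool_rot: [3.141, 0.001, -0.235]
contact_force: [-0.1, -0.2, 0.5]
opening: 0.0762
grip_force: 0.0
t 1.35 pos [ 0.4695 -0.0726  0.334 ] yaw -0.235 open 0.0762 F [-0.1  -0.18  0.53]
shift [  7.6 -23.3  86. ] roll 0.001
```

```bash
python3 -m crank '[[0.1,7.6,-23.3,0,0],[0.1,7.6,-23.3,0,0],[0.1,7.6,-23.3,40,0],[0.1,7.6,-23.3,70,0],[0.1,7.6,-23.3,86,0],[0.1,7.6,-23.3,86,0],[0.1,7.6,-23.3,86,0]]' 3
python3 -c "
from h import *
rel([.4823,-.0517,.248])
im,d,W=cloud('scene');cv2.imwrite('pics/s1.png',cv2.resize(im[150:330,230:470,::-1],None,fx=3,fy=3))"
```

```text
time: 1.93
tool_pos: [0.4821, -0.0531, 0.2482]
tool_rot: [3.141, 0.002, -0.238]
contact_force: [-0.8, -1.0, 0.6]
opening: 0.0506
grip_force: 0.0
t 1.93 pos [ 0.4821 -0.0531  0.2482] yaw -0.2381 open 0.0506 F [-0.82 -1.01  0.62]
shift [-0.2 -1.4  0.2] roll -0.002
```

View pics/s1.png

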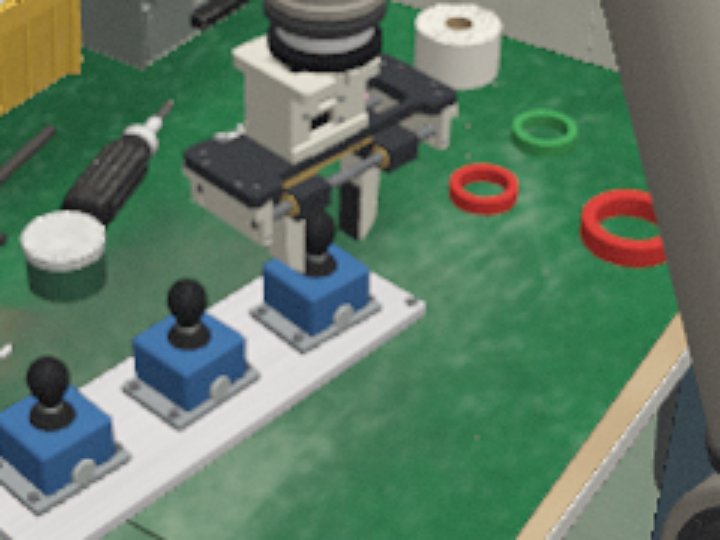

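The fingers straddle the right unit's knob, at about (320,235) in the crop. I'll close on it gently.

```bash
python3 -m crank '[[-0.3,0,-1,0,0],[-0.3,0,-1,0,0],[-0.3,0,-1,0,0],[-0.3,0,-1,0,0],[-0.3,0,-1,0,0]]' 3
python3 -m crank '[[-0.36,0,0,0,0],[-0.36,0,0,0,0],[-0.4,0,0,0,0],[-0.44,0,0,0,0],[-0.44,0,0,0,0]]' 3
python3 -m crank '[[-1,0,0,0,0],[-1,0,0,0,0],[-1,0,0,0,0]]' 3
```

```text
time: 2.4
tool_pos: [0.4828, -0.0508, 0.2488]
tool_rot: [3.141, -0.001, -0.236]
contact_force: [0.3, -0.3, -0.4]
opening: 0.0326
grip_force: 0.0
time: 2.82
tool_pos: [0.4829, -0.0505, 0.2483]
tool_rot: [-3.141, -0.0, -0.236]
contact_force: [1.8, 3.9, 1.5]
opening: 0.0272
grip_force: 3.0
time: 3.07
tool_pos: [0.4828, -0.0506, 0.2483]
tool_rot: [-3.141, -0.0, -0.236]
contact_force: [1.5, 4.6, 1.9]
opening: 0.0273
grip_force: 3.0
```

```bash
python3 -m crank '[[-1,0,-0.5,0,0],[-1,0,-0.8,0,0],[-1,0,-0.8,0,0],[-1,0,-0.8,0,0]]' 3
python3 -m crank '[[-1,0,-0.4,0,0],[-1,0,-0.8,0,0],[-1,0,-0.8,0,0],[-1,0,-0.8,0,0]]' 3
```

```text
time: 3.4
tool_pos: [0.4829, -0.0502, 0.2483]
tool_rot: [3.141, -0.0, -0.236]
contact_force: [-0.8, 2.8, 1.9]
opening: 0.0272
grip_force: 3.0
time: 3.73
tool_pos: [0.4831, -0.0495, 0.2483]
tool_rot: [3.141, -0.0, -0.236]
contact_force: [-0.6, -2.5, 1.4]
opening: 0.0272
grip_force: 3.0
```

```bash
python3 -m crank '[[-1,0,-0.4,0,0],[-1,0,-0.5,0,0],[-1,0,-0.5,0,0],[-1,0,-0.5,0,0]]' 3

```

```text
time: 4.07
tool_pos: [0.4832, -0.049, 0.2483]
tool_rot: [3.141, -0.0, -0.236]
contact_force: [-1.7, -3.8, 2.2]
opening: 0.0269
grip_force: 3.0
```

Right unit is sound: it springs back with force in both directions. On to the middle one.

```bash
python3 -m crank '[[0.0,0,1,0,0],[0.0,0,1,0,0],[0.1,0,1,0,0],[0.1,0,1,-30,0],[0.1,0,1,-55,0],[0.1,0,-40,-55,0],[0.1,0,-80,-55,0],[0.1,1,-115,-55,0],[0.1,1,-115,-55,0],[0.1,1,-115,-55,0],[0.1,1,-115,-55,0]]' 3
python3 -m crank '[[-0.1,0,0,30,0],[-0.2,0,0,55,0],[-0.3,0,0,55,0],[-0.3,0,0,55,0],[-0.3,0,0,55,0],[-0.3,0,0,55,0]]' 3
python3 -m crank '[[-0.36,0,0,0,0],[-0.36,0,0,0,0],[-0.4,0,0,0,0],[-0.44,0,0,0,0],[-0.44,0,0,0,0],[-1,0,0,0,0],[-1,0,0,0,0],[-1,0,0,0,0]]' 3
```

```text
time: 4.98
tool_pos: [0.5109, 0.063, 0.303]
tool_rot: [3.141, 0.001, -0.235]
contact_force: [-1.2, 0.4, 0.4]
opening: 0.0506
grip_force: 0.0
time: 5.48
tool_pos: [0.5117, 0.0623, 0.2498]
tool_rot: [-3.141, -0.003, -0.237]
contact_force: [-0.5, -0.5, -0.3]
opening: 0.0321
grip_force: 0.0
time: 6.15
tool_pos: [0.5114, 0.0628, 0.2486]
tool_rot: [-3.141, -0.001, -0.236]
contact_force: [2.3, 1.1, 3.5]
opening: 0.0274
grip_force: 3.0
```

```bash
python3 -m crank '[[-1,0,-0.4,0,0],[-1,0,-0.8,0,0],[-1,0,-0.8,0,0],[-1,0,-0.8,0,0]]' 3
python3 -m crank '[[-1,0,-0.3,0,0],[-1,0,-0.6,0,0],[-1,0,-0.6,0,0],[-1,0,-0.6,0,0]]' 3
```

```text
time: 6.48
tool_pos: [0.5114, 0.0633, 0.2483]
tool_rot: [3.141, -0.0, -0.236]
contact_force: [1.5, -2.4, 2.4]
opening: 0.0272
grip_force: 3.0
time: 6.82
tool_pos: [0.5115, 0.064, 0.2482]
tool_rot: [3.141, 0.0, -0.236]
contact_force: [3.3, -3.7, 2.1]
opening: 0.0274
grip_force: 3.0
```

```bash
python3 -m crank '[[-1,0,-0.3,0,0],[-1,0,-0.6,0,0],[-1,0,-0.6,0,0],[-1,0,-0.6,0,0]]' 3
```

```text
time: 7.15
tool_pos: [0.5115, 0.0648, 0.2482]
tool_rot: [3.141, 0.0, -0.236]
contact_force: [0.7, -3.0, 1.1]
opening: 0.027
grip_force: 3.0
```

```bash
python3 -m crank '[[-1,0,-0.4,0,0],[-1,0,-0.8,0,0],[-1,0,-0.8,0,0],[-1,0,-0.8,0,0]]' 3
python3 -m crank '[[-1,0,-0.4,0,0],[-1,0,-0.8,0,0],[-1,0,-0.8,0,0],[-1,0,-0.8,0,0]]' 3
```

```text
time: 7.48
tool_pos: [0.5117, 0.0656, 0.2482]
tool_rot: [3.141, 0.001, -0.236]
contact_force: [0.3, -2.2, 1.6]
opening: 0.027
grip_force: 3.0
time: 7.82
tool_pos: [0.5118, 0.0664, 0.2482]
tool_rot: [3.141, 0.001, -0.236]
contact_force: [-0.0, -1.8, 0.8]
opening: 0.0269
grip_force: 3.0
```

Middle unit is the worn one, since it slides at drag force only. I'll continue left to the stop.

```bash
python3 -m crank '[[-1,0,-0.5,0,0],[-1,0,-1,0,0],[-1,0,-1,0,0],[-1,0,-1,0,0]]' 3
python3 -m crank '[[-1,0,-0.4,0,0],[-1,0,-0.8,0,0],[-1,0,-0.8,0,0],[-1,0,-0.8,0,0]]' 3
python3 -m crank '[[-1,0,-0.3,0,0],[-1,0,-0.5,0,0],[-1,0,-0.5,0,0],[-1,0,-0.5,0,0]]' 3
```

```text
time: 8.15
tool_pos: [0.5121, 0.0673, 0.2482]
tool_rot: [3.141, 0.0, -0.236]
contact_force: [-0.5, -2.5, 2.5]
opening: 0.0272
grip_force: 3.0
time: 8.48
tool_pos: [0.5123, 0.0681, 0.2482]
tool_rot: [3.141, 0.001, -0.236]
contact_force: [-1.9, -2.2, 1.7]
opening: 0.0274
grip_force: 3.0
time: 8.82
tool_pos: [0.5124, 0.0686, 0.2482]
tool_rot: [3.141, 0.0, -0.236]
contact_force: [-2.7, -2.3, 1.5]
opening: 0.0271
grip_force: 3.0
```

```bash
python3 -m crank '[[-1,0,-0.3,0,0],[-1,0,-0.6,0,0],[-1,0,-0.6,0,0],[-1,0,-0.6,0,0]]' 3
python3 -m crank '[[-1,0,-0.3,0,0],[-1,0,-0.5,0,0],[-1,0,-0.5,0,0],[-1,0,-0.5,0,0]]' 3
```

```text
time: 9.15
tool_pos: [0.5126, 0.0692, 0.2482]
tool_rot: [3.142, 0.0, -0.236]
contact_force: [-2.0, -1.5, 1.7]
opening: 0.0272
grip_force: 3.0
time: 9.48
tool_pos: [0.5127, 0.0696, 0.2482]
tool_rot: [3.141, 0.0, -0.236]
contact_force: [-2.6, -2.7, 1.1]
opening: 0.0275
grip_force: 3.0
```

```bash
python3 -m crank '[[-1,0,-0.3,0,0],[-1,0,-0.5,0,0],[-1,0,-0.5,0,0],[-1,0,-0.5,0,0]]' 3
python3 -m crank '[[-1,0,-0.3,0,0],[-1,0,-0.5,0,0],[-1,0,-0.5,0,0],[-1,0,-0.5,0,0]]' 3
```

```text
time: 9.82
tool_pos: [0.5128, 0.07, 0.2483]
tool_rot: [3.141, 0.0, -0.236]
contact_force: [-2.8, -3.6, 1.0]
opening: 0.0272
grip_force: 3.0
time: 10.15
tool_pos: [0.5129, 0.0703, 0.2483]
tool_rot: [3.141, 0.0, -0.236]
contact_force: [-3.5, -5.1, 2.4]
opening: 0.0272
grip_force: 3.0
```

```bash
python3 -m crank '[[-1,0,-0.3,0,0],[-1,0,-0.5,0,0],[-1,0,-0.5,0,0],[-1,0,-0.5,0,0]]' 3

```

```text
time: 10.48
tool_pos: [0.513, 0.0707, 0.2483]
tool_rot: [3.141, 0.0, -0.236]
contact_force: [-2.7, -5.3, 1.5]
opening: 0.0281
grip_force: 3.0
```

```bash
python3 -m crank '[[-1,0,-0.3,0,0],[-1,0,-0.5,0,0],[-1,0,-0.5,0,0],[-1,0,-0.5,0,0]]' 6

```

```text
time: 10.82
tool_pos: [0.513, 0.0707, 0.2483]
tool_rot: [3.14, 0.001, -0.236]
contact_force: [-4.2, -8.9, 2.6]
opening: 0.0269
grip_force: 6.0
```

Fully left: 9.6 N against the stop. Now to the right.

```bash
python3 -m crank '[[-1,0,1,0,0],[-1,0,2,0,0],[-1,0,3,0,0],[-1,0,4,0,0],[-1,0,5,0,0],[-1,0,6,0,0],[-1,0,7,0,0],[-1,0,8,0,0],[-1,0,9,0,0],[-1,0,10,0,0],[-1,0,10,0,0],[-1,0,10,0,0]]' 6
python3 -m crank '[[-1,0,0.5,0,0],[-1,0,1,0,0],[-1,0,1,0,0],[-1,0,1,0,0]]' 6
python3 -m crank '[[-1,0,0.5,0,0],[-1,0,0.8,0,0],[-1,0,0.8,0,0],[-1,0,0.8,0,0]]' 6
```

```text
time: 11.82
tool_pos: [0.5112, 0.0616, 0.2485]
tool_rot: [-3.142, -0.001, -0.236]
contact_force: [1.5, 2.5, 2.7]
opening: 0.0266
grip_force: 6.0
time: 12.15
tool_pos: [0.511, 0.0608, 0.2484]
tool_rot: [-3.142, -0.001, -0.236]
contact_force: [2.3, 2.2, 1.8]
opening: 0.0267
grip_force: 6.0
time: 12.48
tool_pos: [0.5107, 0.06, 0.2484]
tool_rot: [-3.142, -0.001, -0.236]
contact_force: [3.9, 3.2, 1.9]
opening: 0.0268
grip_force: 6.0
```

```bash
python3 -m crank '[[-1,0,0.4,0,0],[-1,0,0.6,0,0],[-1,0,0.6,0,0],[-1,0,0.6,0,0]]' 6
python3 -m crank '[[-1,0,0.3,0,0],[-1,0,0.5,0,0],[-1,0,0.5,0,0],[-1,0,0.5,0,0]]' 6
python3 -m crank '[[-1,0,0.3,0,0],[-1,0,0.5,0,0],[-1,0,0.5,0,0],[-1,0,0.5,0,0]]' 6
```

```text
time: 12.82
tool_pos: [0.5105, 0.0594, 0.2484]
tool_rot: [3.142, -0.001, -0.236]
contact_force: [4.1, 1.7, 1.8]
opening: 0.0267
grip_force: 6.0
time: 13.15
tool_pos: [0.5104, 0.0589, 0.2484]
tool_rot: [3.142, -0.001, -0.236]
contact_force: [4.7, 1.5, 2.1]
opening: 0.0267
grip_force: 6.0
time: 13.48
tool_pos: [0.5103, 0.0584, 0.2483]
tool_rot: [3.142, -0.001, -0.236]
contact_force: [4.4, 2.6, 0.8]
opening: 0.0268
grip_force: 6.0
```

```bash
python3 -m crank '[[-1,0,0.3,0,0],[-1,0,0.5,0,0],[-1,0,0.5,0,0],[-1,0,0.5,0,0]]' 6
python3 -m crank '[[-1,0,0.3,0,0],[-1,0,0.4,0,0],[-1,0,0.4,0,0],[-1,0,0.4,0,0]]' 6
```

```text
time: 13.82
tool_pos: [0.5101, 0.0581, 0.2483]
tool_rot: [-3.141, -0.0, -0.236]
contact_force: [4.3, 3.2, 1.0]
opening: 0.0269
grip_force: 6.0
time: 14.15
tool_pos: [0.5101, 0.0579, 0.2483]
tool_rot: [-3.141, -0.001, -0.236]
contact_force: [4.0, 2.9, 2.1]
opening: 0.0268
grip_force: 6.0
```

```bash
python3 -m crank '[[-1,0,0.3,0,0],[-1,0,0.5,0,0],[-1,0,0.5,0,0],[-1,0,0.5,0,0]]' 6
python3 -m crank '[[-1,0,0.3,0,0],[-1,0,0.5,0,0],[-1,0,0.5,0,0],[-1,0,0.5,0,0]]' 6
```

```text
time: 14.48
tool_pos: [0.51, 0.0576, 0.2484]
tool_rot: [-3.14, -0.001, -0.236]
contact_force: [5.0, 6.6, 1.7]
opening: 0.0269
grip_force: 6.0
time: 14.82
tool_pos: [0.5099, 0.0574, 0.2484]
tool_rot: [-3.14, -0.001, -0.236]
contact_force: [5.0, 7.6, 1.9]
opening: 0.0266
grip_force: 6.0
```

```bash
python3 -m crank '[[-1,0,0.3,0,0],[-1,0,0.4,0,0],[-1,0,0.4,0,0],[-1,0,0.4,0,0]]' 6
python3 -m crank '[[0.1,0,0,0,0],[0.1,0,0,0,0],[0.1,0,0,0,0],[0.1,0,0,0,0],[0.1,0,0,0,0],[0.1,0,0,-40,0],[0.1,0,0,-80,0],[1,0,0,-110,0],[1,0,0,-110,0],[1,0,0,-110,0]]' 6
python3 -c "
from h import *
rel([.4616,-.2640,.25])"
```

```text
time: 15.15
tool_pos: [0.5099, 0.0572, 0.2484]
tool_rot: [-3.14, -0.001, -0.237]
contact_force: [6.3, 8.6, 2.2]
opening: 0.0269
grip_force: 6.0
time: 15.98
tool_pos: [0.5096, 0.0561, 0.3598]
tool_rot: [-3.141, -0.003, -0.236]
contact_force: [-0.2, -0.2, -0.5]
opening: 0.0658
grip_force: 0.0
t 15.98 pos [0.5096 0.0561 0.3598] yaw -0.2363 open 0.0658 F [-0.16 -0.17 -0.46]
shift [ 27.9 322.5 109.8] roll -0.0
```

```bash
python3 -m crank '[[1,28,322,0,0],[1,28,322,0,0],[1,28,322,0,0],[1,28,322,0,0],[1,28,322,0,0],[1,28,322,0,0],[1,28,322,0,0],[1,28,322,0,0],[1,28,322,60,0],[1,28,322,110,0],[1,28,322,110,0],[1,28,322,110,0]]'
python3 - <<'E'
from h import *
im,d,W=cloud('top');cv2.imwrite('pics/t2.png',cv2.resize(im[180:300,150:450,::-1],None,fx=2.6,fy=2.6,interpolation=cv2.INTER_CUBIC))
hsv=cv2.cvtColor(im,cv2.COLOR_RGB2HSV);V=hsv[...,2]
for a,b in((184,210),(243,222),(302,235)):
    m=np.zeros(d.shape,bool);m[b-15:b+15,a-18:a+18]=1
    q=W[m&(W[...,2]>.088)&(V<70)];print((np.percentile(q,2,0)+np.percentile(q,98,0)).round(4)/2,len(q))
rel([.4616,-.2640,.181])
E
```

```text
time: 16.98
tool_pos: [0.4589, -0.2621, 0.2414]
tool_rot: [-3.136, 0.013, -0.237]
contact_force: [-0.9, 0.6, 0.2]
opening: 0.092
grip_force: 0.0
[0.536   0.17175 0.097  ] 143
[0.45545 0.0281  0.38945] 105
[ 0.4356 -0.0442  0.3839] 164
t 17.03 pos [ 0.4601 -0.2626  0.2446] yaw -0.2366 open 0.0918 F [ 0.54 -0.52  0.64]
shift [ 2.4  1.2 63.6] roll -0.001
```

View pics/t2.png

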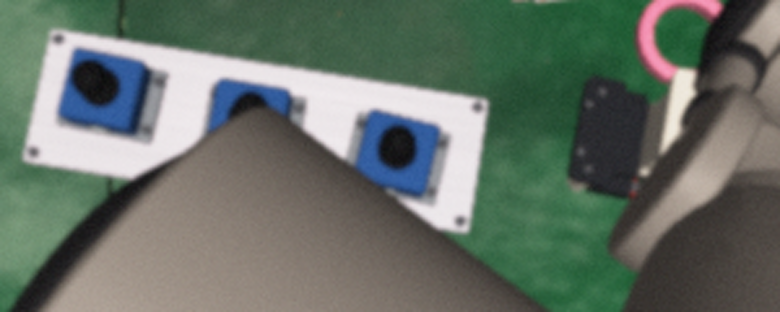

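The arm hides the middle knob in this view. I'll measure its lean from the scene camera, along with how the fingers sit over the ring.

```bash
python3 - <<'E'
from h import *
im,d,W=cloud('scene');cv2.imwrite('pics/s2.png',cv2.resize(im[140:310,230:470,::-1],None,fx=3,fy=3,interpolation=cv2.INTER_CUBIC))
V=im.max(2)
for a,b in((245,276),(292,250),(335,226)):
    m=np.zeros(d.shape,bool);m[b-20:b+20,a-15:a+15]=1
    q=W[m&(W[...,2]>.075)&(W[...,2]<.12)&(V<70)];print(((np.percentile(q,2,0)+np.percentile(q,98,0))/2).round(4),len(q))
E
```

```text
[0.5344 0.1811 0.0919] 170
[0.5081 0.0638 0.0908] 148
[ 0.4808 -0.044   0.0903] 131
```

View pics/s2.png

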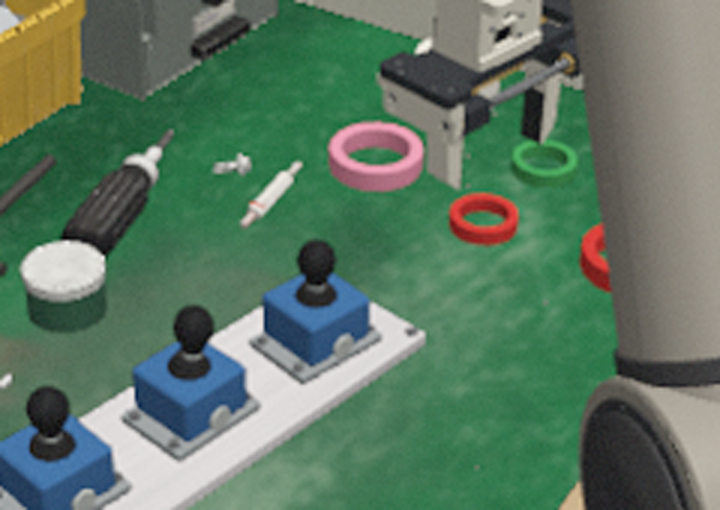

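The middle lever leans right by about 6 mm at the knob. The open fingers are above the small red ring.

```bash
python3 -m crank '[[1,0,0,0,0],[1,0,0,0,0]]'
python3 -c "
from h import *
rel([.4614,-.2637,.1805])"
```

```text
time: 17.25
tool_pos: [0.4621, -0.2636, 0.2501]
tool_rot: [3.14, -0.003, -0.236]
contact_force: [-0.7, -0.3, -0.5]
opening: 0.0921
grip_force: 0.0
t 17.25 pos [ 0.4621 -0.2636  0.2501] yaw -0.2358 open 0.0921 F [-0.71 -0.26 -0.52]
shift [-0.8  0.2 69.6] roll 0.0
```

```bash
python3 -m crank '[[1,-0.5,0,30,0],[1,-0.5,0,55,0],[1,-0.5,0,69,0],[1,-0.5,0,69,0],[1,-0.5,0,69,0]]' 
python3 -m crank '[[0.35,0,0,0,0],[0.35,0,0,0,0],[0.35,0,0,0,0],[0.28,0,0,0,0],[0.28,0,0,0,0],[0.1,0,0,0,0],[0.1,0,0,0,0],[0.1,0,0,0,0],[0.1,0,0,0,0]]' 8
```

```text
time: 17.67
tool_pos: [0.4615, -0.2634, 0.1804]
tool_rot: [3.141, -0.002, -0.236]
contact_force: [-0.3, -0.1, -0.1]
opening: 0.0916
grip_force: 0.0
time: 18.42
tool_pos: [0.461, -0.2633, 0.1794]
tool_rot: [3.141, -0.0, -0.236]
contact_force: [-1.4, -0.1, 2.4]
opening: 0.0544
grip_force: 8.0
```

```bash
python3 -m crank '[[0.1,0,0,-40,0],[0.1,0,0,-80,0],[0.1,0,0,-120,0],[0.1,0,0,-140,0],[0.1,0,0,-140,0],[0.1,0,0,-140,0]]' 8
python3 -c "
from h import *
rel([.5086,.0579,.315])"
```

```text
time: 18.92
tool_pos: [0.461, -0.2632, 0.3201]
tool_rot: [3.141, -0.002, -0.236]
contact_force: [-0.1, 0.1, -0.6]
opening: 0.0546
grip_force: 8.0
t 18.92 pos [ 0.461  -0.2632  0.3201] yaw -0.2362 open 0.0546 F [-0.08  0.07 -0.63]
shift [ -28.8 -323.3    4.7] roll -0.0
```

```bash
python3 -m crank '[[0.1,-3,-35,0,0],[0.1,-6,-70,0,0],[0.1,-9,-105,0,0],[0.1,-13,-140,0,0],[0.1,-16,-175,0,0],[0.1,-19,-210,0,0],[0.1,-22,-245,0,0],[0.1,-25,-280,0,0],[0.1,-28,-310,0,0],[0.1,-28.8,-323.3,0,0],[0.1,-28.8,-323.3,0,0],[0.1,-28.8,-323.3,0,0]]' 8
python3 - <<'E'
from h import *
rel([.5086,.0579,.315])
im,d,W=cloud('scene');cv2.imwrite('pics/s3.png',cv2.resize(im[150:320,200:420,::-1],None,fx=3.4,fy=3.4,interpolation=cv2.INTER_CUBIC))
hsv=cv2.cvtColor(im,cv2.COLOR_RGB2HSV);H=hsv[...,0]
m=((H<6)|(H>174))&(hsv[...,1]>150)&(hsv[...,2]>80)&(W[...,2]>.09)&(W[...,2]<.2)&(W[...,0]<.6)&(np.abs(W[...,1])<.15)
q=W[m];print(len(q),np.percentile(q,2,0).round(4),np.percentile(q,98,0).round(4))
E
```

```text
time: 19.92
tool_pos: [0.5082, 0.0584, 0.3174]
tool_rot: [3.14, 0.004, -0.234]
contact_force: [-1.2, -0.8, -0.4]
opening: 0.0549
grip_force: 8.0
t 19.92 pos [0.5082 0.0584 0.3174] yaw -0.2342 open 0.0549 F [-1.18 -0.81 -0.36]
shift [0.5 0.3 2.4] roll 0.002
316 [0.4803 0.0349 0.1393] [0.5285 0.086  0.1553]
```

View pics/s3.png

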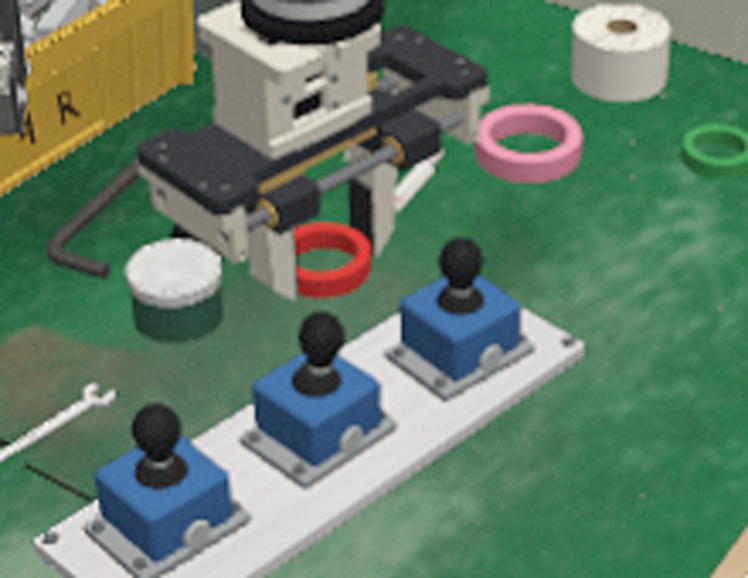

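The ring is held level in the fingertips above the leaning lever, at (330,260) in the crop. Now I'll lower it, following the lean.

```bash
python3 -m crank '[[0.1,1,-0.7,10,0],[0.1,1,-0.7,25,0],[0.1,1,-0.7,35,0],[0.1,1,-0.7,42,0],[0.1,1,-0.7,50,0],[0.1,1,-0.7,50,0]]' 8
python3 -m crank '[[0.1,0,0,5,0],[0.1,0,0,10,0],[0.1,0,0,15,0],[0.1,0,0,15,0],[0.1,0,0,15,0]]' 8
python3 -c "
from h import *
rel([.510,.0638,.2364])"
```

```text
time: 20.47
tool_pos: [0.5093, 0.0578, 0.2676]
tool_rot: [3.141, 0.003, -0.237]
contact_force: [-0.7, 0.1, 0.1]
opening: 0.0548
grip_force: 8.0
time: 20.88
tool_pos: [0.5097, 0.0583, 0.2541]
tool_rot: [3.141, 0.0, -0.236]
contact_force: [0.3, 0.6, -0.7]
opening: 0.0547
grip_force: 8.0
t 20.88 pos [0.5097 0.0583 0.2541] yaw -0.2361 open 0.0547 F [ 0.32  0.58 -0.71]
shift [-1.  -5.4 17.7] roll -0.0
```

```bash
python3 -m crank '[[0.1,0,-1,3,0],[0.1,0,-2,6,0],[0.1,0,-3.4,9,0],[0.1,0,-3.4,9,0],[0.1,0,-3.4,9,0]]' 8
python3 -m crank '[[0.1,0,-0.7,3,0],[0.1,0,-1.2,5,0],[0.1,0,-1.2,7,0],[0.1,0,-1.2,8,0],[0.1,0,-1.2,8,0],[0.1,0,-1.2,8,0]]' 8
python3 -c "
from h import *
rel([.510,.0638,.2364])
im,d,W=cloud('scene');cv2.imwrite('pics/s4.png',cv2.resize(im[200:320,210:380,::-1],None,fx=4.5,fy=4.5,interpolation=cv2.INTER_CUBIC))"
```

```text
time: 21.3
tool_pos: [0.5105, 0.0617, 0.2451]
tool_rot: [3.141, 0.0, -0.236]
contact_force: [-0.7, 0.7, 0.1]
opening: 0.0546
grip_force: 8.0
time: 21.8
tool_pos: [0.5108, 0.0627, 0.2372]
tool_rot: [3.141, 0.0, -0.236]
contact_force: [0.4, -1.0, -1.6]
opening: 0.0548
grip_force: 8.0
t 21.8 pos [0.5108 0.0627 0.2372] yaw -0.2362 open 0.0548 F [ 0.41 -0.97 -1.6 ]
shift [-1.1 -0.8  0.8] roll -0.0
```

View pics/s4.png

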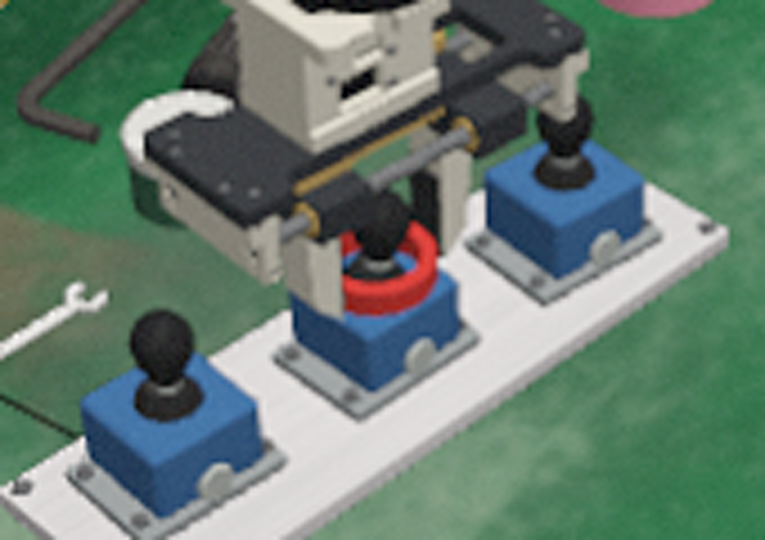

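The ring is round the lever and practically on the housing, at (385,270). I'll seat it and release.

```bash
python3 -m crank '[[0.1,0,0,0.5,0],[0.1,0,0,0.8,0],[0.1,0,0,0.8,0]]' 8
python3 -m crank '[[0.3,0,0,0.8,0],[0.4,0,0,0.8,0],[0.5,0,0,0.8,0],[0.5,0,0,0.8,0],[0.5,0,0,-10,0],[0.5,0,0,-40,0],[0.5,0,0,-80,0],[0.5,0,0,-120,0],[0.5,0,0,-120,0]]'
python3 -m crank '[[0.5,-20,40,0,0],[0.5,-40,80,0,0],[0.5,-40,120,0,0],[0.5,-40,160,0,0],[0.5,-40,200,0,0],[0.5,-40,240,0,0],[0.5,-40,280,0,0],[0.5,-40,280,0,0],[0.5,-40,280,0,0]]'
python3 - <<'E'
from h import *
im,d,W=cloud('scene');cv2.imwrite('pics/s5.png',cv2.resize(im[180:330,190:390,::-1],None,fx=3.8,fy=3.8,interpolation=cv2.INTER_CUBIC))
hsv=cv2.cvtColor(im,cv2.COLOR_RGB2HSV);H=hsv[...,0];V=im.max(2)
m=((H<6)|(H>174))&(hsv[...,1]>150)&(hsv[...,2]>80)&(W[...,2]>.03)&(W[...,2]<.2)&(W[...,0]<.6)&(np.abs(W[...,1]-.06)<.07)
q=W[m];print(len(q),np.percentile(q,2,0).round(4),np.percentile(q,98,0).round(4))
A=np.c_[q[:,:2],np.ones(len(q))][q[:,2]>.066];print("tilt",np.linalg.lstsq(A,q[q[:,2]>.066,2],rcond=None)[0])
m=np.zeros(d.shape,bool);m[230:270,277:307]=1
q=W[m&(W[...,2]>.075)&(W[...,2]<.12)&(V<70)];print(((np.percentile(q,2,0)+np.percentile(q,98,0))/2).round(4))
E
```

```text
time: 22.1
tool_pos: [0.5108, 0.0627, 0.2365]
tool_rot: [3.142, -0.0, -0.236]
contact_force: [-0.3, 0.1, -0.5]
opening: 0.0546
grip_force: 8.0
time: 22.85
tool_pos: [0.5124, 0.0628, 0.364]
tool_rot: [-3.139, -0.014, -0.236]
contact_force: [0.8, -0.2, 0.3]
opening: 0.0688
grip_force: 0.0
time: 23.6
tool_pos: [0.4058, -0.2019, 0.3563]
tool_rot: [-3.142, -0.0, -0.241]
contact_force: [0.0, 0.4, 0.0]
opening: 0.069
grip_force: 0.0
292 [0.4833 0.0421 0.0586] [0.5357 0.0914 0.075 ]
tilt [-0.006625   -0.02293378  0.07621816]
[0.5085 0.0639 0.09  ]
```

View pics/s5.png

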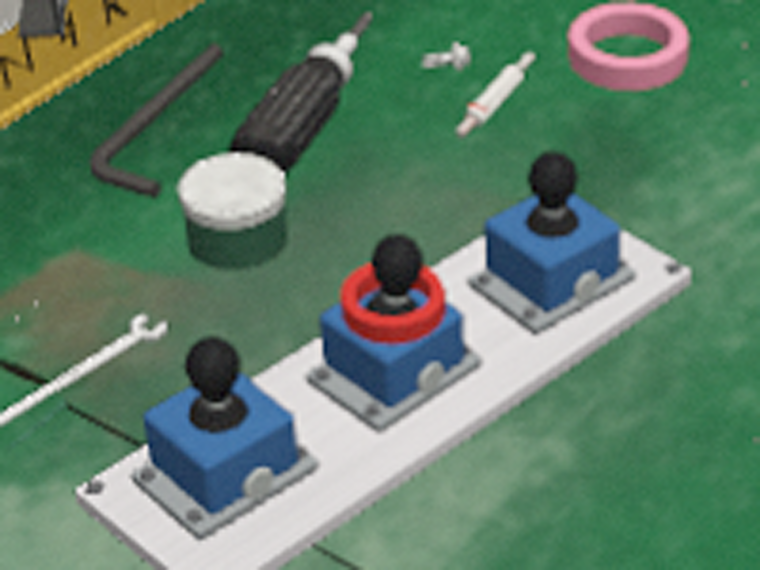

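The ring lies flat on the middle housing, at (393,300), and its lever still leans right. The tin and spanner haven't moved.

```bash
python3 -m crank '[[0.5,0,0,0,0],[0.5,0,0,0,0]]'; python3 -c "
from cell import ticket; print(ticket.hand_in())"
```

```text
time: 23.82
tool_pos: [0.4067, -0.1988, 0.3564]
tool_rot: [-3.141, 0.0, -0.234]
contact_force: [0.3, -0.7, 0.1]
opening: 0.0691
grip_force: 0.0
the job is handed in; nothing more can be done
None
```

The middle unit had the worn pivot: I rocked its lever fully left, then fully right, left it leaning right, laid the small red ring flat over it on the housing, and handed the job in at about 24 s; the right lever tested sound, and the left one was not tested because the worn one was already found.

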